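# Refit the vent cover of a bench lint extractor

### The job

The filter in the top of the lint extractor is standing proud: push it straight down, gently, until it is fully home. Then put the loose vent cover back: with the cover tilted, feel its front lip into the slot at the front of the bay and hook it home, pivot the cover down and press its rear edge until the latch snaps over it and it lies flat and flush. Tabs and filter are brittle: never press or shove with more than about 30 N, and leave the snap tin, the thread spool and the rubber stamp where they are.

Things in the scene. Friction and masses are not known exactly. Their poses are not given: they have to be found in the camera images.
- extractor: Fixed bench lint extractor: light grey housing on a dark foot, 230 x 150 x 72 mm (x, y, z), hose socket on its rear end. Origin: centre of its underside, z up; its front (-x, rocker switch) faces the robot, yaw within 0.3 rad. On it a darker bay frame, flat top at about z = 80 mm, holds filter bay, slot and latch. Cover closed: its origin at (-12, 0, 70) mm plus the frame's shift
- bay (a point): Where the middle of the bay frame's opening is at mid adjustment: (-12, 0, 80) mm in the extractor. The frame, with slot, filter, ledges and latch, is screwed down on a foam gasket through oversize slots. It is level and square, but shifted from this by up to 5 mm in x and in y and 4 mm in z, differently on each machine; no pose tells this shift: feel for it, or look
- filter (a joint): Height of the pleated filter (70 x 56 x 20 mm, middle of the bay) above home, m. 0 = home, its top then 9 mm below the frame's top (z = 71 mm plus the shift). Starts 6 to 12 mm proud. It slides straight down in a tight seal (about 6 N of friction, stays where it is left) to a hard stop; push on the flat bar, 20 x 50 mm, across its middle
- latch (a joint): Spring latch at the bay's rear (dark ridged slide on the frame): 0 = sprung out, grows to 0.009 m as its nose is pushed back (+x). Nose 32 mm wide, in extractor mm plus the shift: lower edge at x 45, z 75.5; front slopes from x 45, z 76 to x 50.5, z 83.5 (flat top). Pressing the cover's pad down (about 8 to 14 N) wedges it back, then it snaps out over the tongue
- slot_mid (a point): Where the middle of the slot's roof edge is at mid adjustment: (-67.5, 0, 80) mm in the extractor (add the frame's shift). The roof is the frame's top skin, 4 mm thick, underside z = 76, ending in a straight edge across y. Slot under it: 53 mm wide (y), 10 mm deep (-x), open below to z = 49. Bay: 111.5 x 76 mm (x, y) from this edge back; side ledges 5.5 mm wide, tops z = 74
- cover: Loose vent cover, light grey, 70 to 130 g: plate 108 x 72 x 6 mm (x -54 to +54, y -36 to +36, z 4 to 10), a lip under its front end, a tongue under its rear end. Origin: centre of its underside, level with the undersides of lip and tongue; z up, -x to the front, the louvred half. Starts flat on the table, right way up, left of the extractor, front to the robot, yaw within 0.4 rad
- cover_rib (a point): Middle of the top of the cover's grip rib, the place to hold it: (16, 0, 26) mm in the cover. The rib stands across the cover: 10 mm thick along x, 44 mm long along y, from the plate's top (z = 10) to z = 26, with bare plate on both sides of it
- cover_pad (a point): Middle of the ridged thumb pad near the cover's rear edge, the place to press: (41, 0, 10) mm in the cover, flat, 16 x 30 mm
- cover_lip (a point): Middle of the upper front edge of the cover's lip: (-63, 0, 4) mm in the cover. The lip is 48 mm wide, 4 mm thick (z 0 to 4) and reaches 9 mm forward past the plate
- cover_tongue (a point): Middle of the upper rear edge of the cover's tongue: (60.5, 0, 4) mm in the cover. The tongue is 36 mm wide, 4 mm thick (z 0 to 4) and reaches 6.5 mm back past the plate
- press_foot (a point): Foot, on the table, of the tall green hand press that stands fixed to the right of the extractor: 291 x 110 mm (x, y), 433 mm high with its lever. Not part of the job: keep arm and gripper clear of it, go over or round it
- snap_tin: Bystander: round white tin, 63 mm across, 24 mm high, beyond the cover; origin at the centre of its underside
- thread_spool: Bystander: tall white thread spool with black ends, 48 mm across, 85 mm high, beyond the cover; origin on its underside, about 12 mm off its middle
- stamp: Bystander: rubber stamp with a black handle, 27 x 52 x 73 mm, to the left of the cover; origin at the centre of its underside

How it is judged:
By the outcome, as a careful person would: the job done as asked, in the order asked, and still so for the second after the job is handed in, with the robot touching nothing.
It also fails if it takes over 72 s, if anything falls off the work surface, if the arm or the gripper's body presses on something with over 40 N, if the wrist force passes 120 N, or if a joint passes its speed limit or range.

### The arm

A 6-joint arm with a two-finger parallel gripper is mounted at the origin on a cart in front of the work surface, level with it; the furniture and walls round the work are solid. World frame = base frame: x ahead of the robot, y to its left, z up, the work surface at z = 0. Lengths are in m, angles in rad, forces in N, time in s.
With the tool pointing down it reaches from about 0.35 to 0.85 m from the base axis. Payload 8.1 kg.
Tool frame: the origin (TCP) lies on the mounting face of the last link; the fingertips stand 186 mm ahead of it and the grasp point (between the pads) lies 167 mm ahead of it; z points along the fingers, y is the line along which they close (so a half turn about z gives the same grasp; the last joint's range is limited). The gripper opens to 93 mm and grips with 3 to 60 N. Pads are 15 mm wide; open, the fingers measure 128 mm over their backs; the gripper's body (75 mm by 188 mm) begins 65 mm behind the grasp point.
Start: joints at [-1.41, 0.13, 1.488, -0, 1.523, -0.085], TCP at [0.146, -0.582, 0.405] pointing down, gripper open.
Joint ranges: [-2.96, 2.96], [-0.89, 2.26], [0.02, 2.5], [-1.34, 4.48], [0, 2.73], [-2.66, 2.66]. Speed limits (rad/s): [2.39, 2.39, 2.79, 3.14, 3.14, 3.14].

### API

Orientations are given as a rotation vector (axis times angle).
In Python, from plant import * gives the robot as it stands. The module is installed in compiled form; this text tells all that it offers.
- The arm moves only by the tool arm_command, never from a script. Its argument "increments" is a list of rows, each a list of 6 numbers: the shift along the tool's x, y, z in units of 0.2 m (1.0 is 0.2 m), then the turn, a rotation vector about the tool's x, y, z in units of pi rad (1.0 is pi rad). A call has exactly 5 rows; each row is the pose to reach, as a shift and turn from the pose commanded when the call began, along the tool's axes at that moment, turning the shorter way round; what a row does not reach only later rows make up. A row lasts 1/8 s, in which the tool goes at most 62.5 mm and 10.7 degrees, less where a joint would pass 70% of its speed; a pose out of reach is approached as far as the arm can. A call with a number of a shift or a turn outside -1 to 1 is refused whole. A call with a gripper value outside its range is refused whole. "fingers" is the closure, from -1 (fully open) to 1 (shut), set as the call begins (left out, the last holds). The fingers move at their own pace and stop on an object; "force" is the grip in N (left out, the last holds). Time passes only in rows, so rows that repeat a pose let the fingers close, or fill a call up. It gives the time, the measured TCP pose, the force, the opening and the grip force at its end, in the units of the state.
- read_state(): the state, without advancing time (a new reading comes with each control period).
- read_camera(name): name is "side" or "top"; returns a dict with "image" (384x512x3 uint8, red, green, blue), "fx", "fy", "cx", "cy" (pixels), "T" (4x4, takes a point from camera to world coordinates). Camera axes: x right, y down, z forward; pixel columns grow to the right and rows downward; lengths in m; the calibration is good to about 2 mm. A picture is of the moment at which its call begins. There is no depth.
- close_job(): hands the job in; it is judged then, once.
The state is a dict: "t": time; "q": joint angles; "dq": joint speeds; "joint_torque": joint torques, N m; "tool_pos": TCP position; "orientation": TCP orientation; "force": force on the tool from outside, world axes, zero at the start; "wrist_torque": the same for the moment, N m; "opening": finger opening in m; "gripper_force": force on a finger pad.
Only numpy, scipy, OpenCV 4.12 (cv2) and the standard library are available. Lean on these libraries where they do the work, as an engineer would, in place of code of your own. Each camera call takes 0.05 s, during which the arm holds its last target. There are 200 camera calls.

## Working session

There is one attempt and no reset: what is moved stays moved. The work goes in short steps, Python scripts to look and compute and a tool call to move; the robot and the scene stay as the last step left them, time stands still between calls to the robot, and variables do not carry over. Pictures are saved under pics/ and viewed, at most 10 in all, crops included, and the job is handed in when it is done.

Besides the shell and the picture viewer there is one more tool, called after "Request:" as name(argument=value, ...), one argument or row to a line, values as JSON. arm_command: Moves the arm, as the interface text tells. Shifts and turns lie within -1 to 1; 1 stands for 0.2 m of shift or pi rad of turn. Its arguments: {"type":"object","properties":{"increments":{"type":"array","items":{"type":"array","items":{"type":"number","minimum":-1,"maximum":1}}},"fingers":{"type":"number"},"force":{"type":"number"}},"required":["increments"]}

```bash
ls; mkdir -p pics
python3 - <<'E'
from plant import *
import cv2,numpy as np
s=read_state();print({k:np.round(v,3) for k,v in s.items()})
for n in("side","top"):
    c=read_camera(n);cv2.imwrite(f"pics/{n}0.png",c["image"][:,:,::-1]);print(n,c["fx"],c["fy"],c["cx"],c["cy"]);print(np.round(c["T"],4))
a=cv2.imread("pics/side0.png");b=cv2.imread("pics/top0.png")
E
```

```text
pics
{'t': np.float64(0.0), 'q': array([-1.41 ,  0.131,  1.489,  0.   ,  1.523, -0.085]), 'dq': array([ 0.001, -0.   , -0.002,  0.   ,  0.   , -0.   ]), 'joint_torque': array([ 0.0000e+00, -5.5983e+01, -4.9177e+01,  7.7000e-02,  3.5000e-02,
       -0.0000e+00]), 'tool_pos': array([ 0.146, -0.582,  0.404]), 'orientation': array([-3.116, -0.385,  0.   ]), 'force': array([0.324, 0.763, 0.089]), 'wrist_torque': array([ 0.02 , -0.021,  0.018]), 'gripper_force': np.float64(0.0), 'opening': np.float64(0.093)}
side 416.8406455513669 416.8406455513669 261.7807704220057 192.97174271089526
[[-0.8484 -0.1724  0.5005  0.018 ]
 [-0.5288  0.3219 -0.7854  1.0549]
 [-0.0257 -0.931  -0.3642  0.492 ]
 [ 0.      0.      0.      1.    ]]
top 434.38788187588557 434.38788187588557 257.97170356950625 188.6104440592326
[[ 0.0201 -0.9976  0.0658  0.4646]
 [-0.9997 -0.0208 -0.0104  0.1969]
 [ 0.0118 -0.0656 -0.9978  1.3094]
 [ 0.      0.      0.      1.    ]]
```

View pics/top0.png

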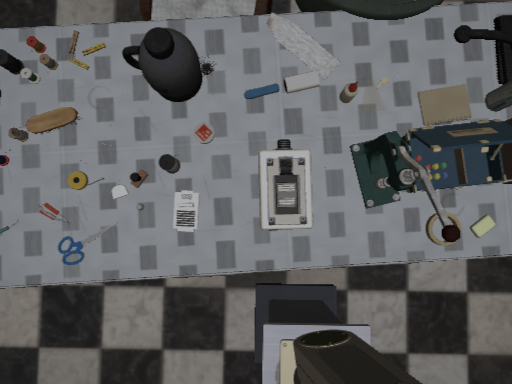

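View pics/side0.png

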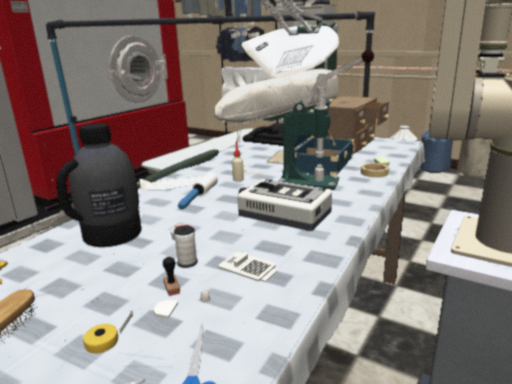

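The top view shows the extractor at about (286,190), the cover at (187,211), the spool at (170,163) and the stamp at (137,178). I'll take enlarged crops of both views.

Run:
```python
import cv2,numpy as np
a=cv2.imread("pics/side0.png");b=cv2.imread("pics/top0.png")
r=lambda i,x,y,w,h:cv2.resize(i[y:y+h,x:x+w],(400,300) if w*3==h*4 else (400,300),interpolation=cv2.INTER_CUBIC)
m=np.vstack([np.hstack([r(b,236,140,100,75+0),r(b,236,170,100,75)]),np.hstack([r(b,150,180,80,60),r(a,215,165,120,90)])])
cv2.imwrite("pics/crop0.png",m)
```

```text
(no output)
```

View pics/crop0.png

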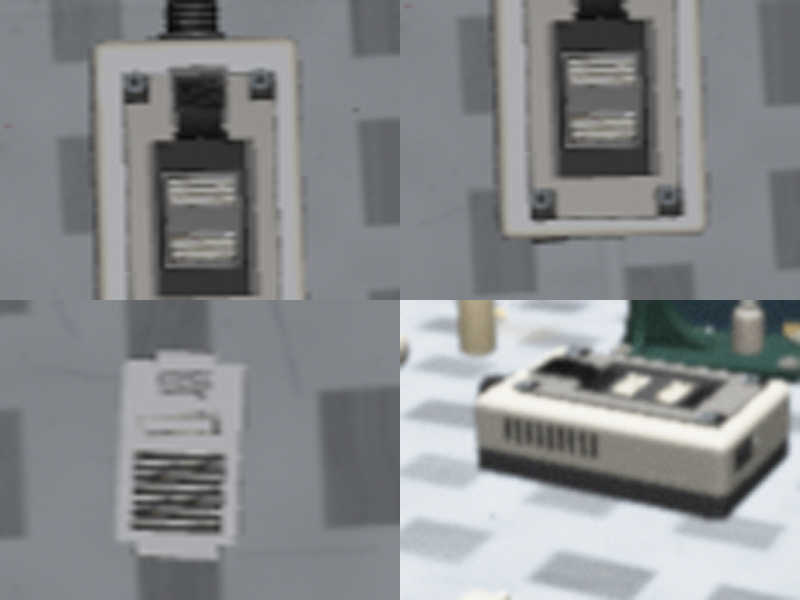

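The crops show the bay opening edges at top-view px x 274–301, y 175–214. The filter is inside it with its bar across y, and the latch is at the rear (top). The cover has louvres to the front. Next I'll measure by mask.

```bash
cat > h.py <<'E'
from plant import *
import cv2,numpy as np
from scipy.spatial.transform import Rotation as R
def ray(c,p,z):
    T=c["T"];d=T[:3,:3]@np.array([(p[0]-c["cx"])/c["fx"],(p[1]-c["cy"])/c["fy"],1]);o=T[:3,3]
    return o+d*(z-o[2])/d[2]
def blob(g,box,lo,hi,s=8):
    x,y,w,h=box
    u=cv2.resize(g[y:y+h,x:x+w],None,fx=s,fy=s,interpolation=cv2.INTER_CUBIC)
    m=cv2.inRange(u,lo,hi);cs,_=cv2.findContours(m,cv2.RETR_EXTERNAL,cv2.CHAIN_APPROX_NONE)
    k=max(cs,key=cv2.contourArea)[:,0].astype(float)
    return (k+.5)/s-.5+[x,y],m
def go(p,rv=None):
    "increments from present pose to TCP target p (world), orientation rv"
    s=read_state();R0=R.from_rotvec(s["orientation"])
    d=R0.inv().apply(np.array(p)-s["tool_pos"])/.2
    r=np.zeros(3) if rv is None else (R0.inv()*R.from_rotvec(rv)).as_rotvec()/np.pi
    return np.round(np.r_[d,r],4)
E
python3 - <<'E'
from h import *
c=read_camera("top");g=c["image"].max(2)
np.set_printoptions(precision=4,suppress=True)
print(g[190,255:318]);print(g[145:235,287]);print(g[211,165:210]);print(g[185:240,187])
for n,box,lo,z in(("house",(250,142,72,95),175,.072),("cover",(165,180,45,60),175,.01)):
    k,m=blob(g,box,lo,255)
    cv2.imwrite(f"pics/m_{n}.png",m)
    w=np.array([ray(c,p,z)[:2] for p in k]).astype(np.float32)
    r=cv2.minAreaRect(w);print(n,k.min(0),k.max(0),r)
E
```

```text
[110 108 109 110  88 113 157 170 175 176 175 176 146 138 154 151 151 144
 121  94  71  57  81 122 151 158 157 159 158 159 159 158 156 151 145 145
 141 137 136 116 102  83  56  84 103 131 150 150 149 137 152 176 176 175
 170 159 134 131 138 139 138 140 140]
[ 57  26  40  71  65 143 169 174 176 176 176 136 102  76  54  46  40  31
  27  30  39  28  37  41  39  34  29  26  20  24  49  51  51  50  51  52
  53  51 104 127 156 104 166 123 153 156 117 102 100 102 102 102 115 129
 123 161 137 134 168 136 100 104  55  53  55  54  53  55  55 122 150 152
 153 152 152 153 153 153 156 117 170 173 164 139 110 138 141 140 140 139]
[141 140 139 139 138 137 137 138 149 167 176 146  95  66  52  57  59  62
  63  64  66  67  70  76  75  75  72  68  66  98 152 175 171 153 141 142
 142 143 143 142 143 143 143 143 142]
[ 97 100 100  99 100 139 172 176 176 140 132 155 137 135 172 175 175 164
 143 172 176 154 173 176 176 159  70 135  66 105 105  57 164  76 115  54
  75 125  63 152  71 122 171 176 175 176 156 104  94  95  94  94  94  95
  95]
house [261.3125 151.4375] [309.6875 226.8125] ((0.5476294755935669, 0.10580787062644958), (0.2144731879234314, 0.13306206464767456), 2.7643001079559326)
cover [173.5625 190.8125] [197.1875 230.8125] ((0.47985994815826416, 0.3979076147079468), (0.06703811883926392, 0.11787060648202896), 88.84443664550781)
```

```bash
cat >> h.py <<'E'
def prof(c,g,a,b,z,half,lo,n=25,step=.0005):
    "edge near the world line a-b at height z: signed offset (left normal of a->b) of the crossing of level lo, line fit -> offset at mid, angle"
    a,b=np.array(a),np.array(b);t=(b-a)/np.linalg.norm(b-a);nn=np.array([-t[1],t[0]]);Ti=np.linalg.inv(c["T"])
    s=np.arange(-half,half,step);S=[];O=[]
    for f in np.linspace(0,1,n):
        P=(a+f*(b-a))[None]+s[:,None]*nn
        q=np.c_[P,np.full(len(P),z),np.ones(len(P))]@Ti.T
        v=cv2.remap(g.astype(np.float32),(c["fx"]*q[:,0]/q[:,2]+c["cx"]).astype(np.float32),(c["fy"]*q[:,1]/q[:,2]+c["cy"]).astype(np.float32),cv2.INTER_LINEAR).ravel()
        i=np.where((v[:-1]-lo)*(v[1:]-lo)<=0)[0]
        if len(i): O.append(s[i[np.argmax(abs(v[i+1]-v[i]))]]);S.append(f*np.linalg.norm(b-a))
    S,O=np.array(S),np.array(O);ok=abs(O-np.median(O))<.004
    k=np.polyfit(S[ok],O[ok],1);L=np.linalg.norm(b-a);return np.polyval(k,L/2),np.arctan(k[0])+np.arctan2(t[1],t[0]),ok.sum()
E
python3 - <<'E'
from h import *
c=read_camera("top");g=c["image"].max(2)
np.set_printoptions(precision=4,suppress=True)
for n,box,lo,z in(("house",(250,142,72,95),146,.07),("cover",(165,180,45,60),158,.01)):
    k,m=blob(g,box,lo,255)
    w=np.array([ray(c,p,z)[:2] for p in k]).astype(np.float32)
    r=cv2.minAreaRect(w);print(n,k.min(0),k.max(0),r)
    P=w-np.array(r[0])
    for e,(ax,sg) in {"x+":(0,1),"x-":(0,-1),"y+":(1,1),"y-":(1,-1)}.items():
        o=1-ax;half=(.115,.075) if n=="house" else (.055,.036)
        sel=(abs(P[:,o])<half[o]*(.75 if n=="house" or ax==1 else .35))&(P[:,ax]*sg>half[ax]*.8)
        kk=np.polyfit(P[sel,o],P[sel,ax],1);print(e,"at",kk[1]+r[0][ax],"slope",kk[0],sel.sum(),np.std(P[sel,ax]-np.polyval(kk,P[sel,o])))
# bay opening: corners by rough px to world at z=.08
for p in((287.6,175),(287.6,213.75),(274.2,195),(301,195)):print(p,ray(c,p,.08)[:2])
k,m=blob(g,(262,166,50,58),0,130)
u=cv2.resize(c["image"][160:222,258:318,::-1],(580,600),interpolation=cv2.INTER_CUBIC)
cv2.imwrite("pics/bay.png",u)
E
```

```text
house [259.6875 149.4375] [311.6875 228.1875] ((0.5478909611701965, 0.10458379983901978), (0.22397743165493011, 0.14394567906856537), 2.6257283687591553)
x+ at 0.659217218955097 slope -0.0435629503616622 313 0.00018022263935053775
x- at 0.4364935962218753 slope -0.046174006604748304 317 0.0002802562020225203
y+ at 0.17625245959176591 slope 0.0462461391087206 482 0.00017291936139251712
y- at 0.033687912320193 slope 0.049887811853856386 481 0.0003667595284327998
cover [172.6875 190.1875] [198.3125 231.0625] ((0.48049354553222656, 0.3980603814125061), (0.07269469648599625, 0.12123982608318329), 88.90042877197266)
x+ at 0.5404382884026189 slope 0.06657604408357144 68 0.00027712463798952374
x- at 0.42060528671731806 slope 0.0779614610989733 68 0.0002528972724413702
y+ at 0.43391231396678154 slope -0.023335224474577237 222 0.00022276698445590788
y- at 0.36330304408529546 slope -0.017586777325940304 222 0.0005592877481280327
(287.6, 175) [0.5863 0.1005]
(287.6, 213.75) [0.4762 0.0988]
(274.2, 195) [0.5285 0.1377]
(301, 195) [0.5301 0.0616]
```

View pics/bay.png

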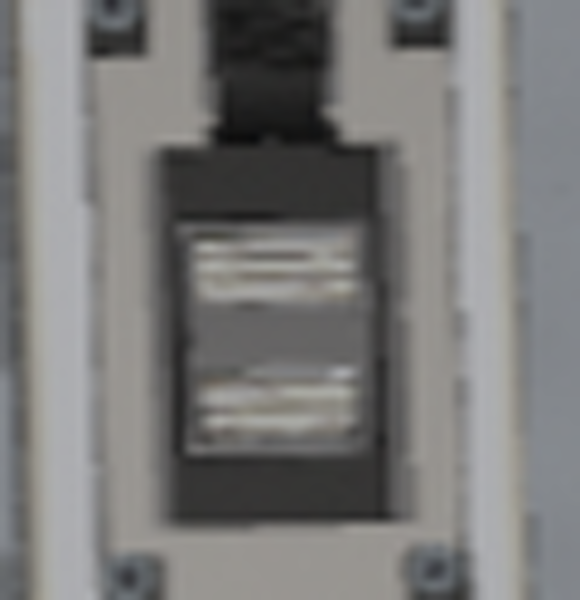

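The picture shows the bay opening with the lighter frame edges at crop x≈155–405, y≈148–522, and the filter bar at (280,335). I'll fit those edges at sub-pixel level.

Run:
```python
from h import *
c=read_camera("top");g=c["image"].max(2)
yaw=.047;e=np.array([.5479,.1049]);M=np.array([[np.cos(yaw),-np.sin(yaw)],[np.sin(yaw),np.cos(yaw)]])
W=lambda x,y:e+M@np.array([x,y])/1e3
for lo in(105,120,135):
    o=[]
    for n,a,b in(("left",(-45,38),(15,38)),("right",(-45,-38),(15,-38)),("front",(-67.5,-15),(-67.5,15)),("rear+",(44,22),(44,32)),("rear-",(44,-32),(44,-22))):
        r=prof(c,g,W(*a),W(*b),.08,.008,lo);o.append((n,round(r[0]*1e3,2),round(r[1],3),r[2]))
    print(lo,o)
print("rib",ray(c,(186,205),.026), "bar",ray(c,(258+(280.5)/9.67-.5,160+(335.5)/9.68-.5),.08))
```

```text
105 [('left', np.float64(-3.48), np.float64(0.052), np.int64(25)), ('right', np.float64(0.52), np.float64(0.041), np.int64(25)), ('front', np.float64(4.28), np.float64(1.628), np.int64(25)), ('rear+', np.float64(3.58), np.float64(1.659), np.int64(25)), ('rear-', np.float64(3.9), np.float64(1.509), np.int64(25))]
120 [('left', np.float64(-1.98), np.float64(0.05), np.int64(25)), ('right', np.float64(-0.98), np.float64(0.035), np.int64(25)), ('front', np.float64(5.0), np.float64(1.633), np.int64(25)), ('rear+', np.float64(3.04), np.float64(1.639), np.int64(25)), ('rear-', np.float64(3.14), np.float64(1.441), np.int64(25))]
135 [('left', np.float64(-0.24), np.float64(0.051), np.int64(25)), ('right', np.float64(-2.6), np.float64(0.032), np.int64(25)), ('front', np.float64(6.32), np.float64(1.615), np.int64(25)), ('rear+', np.float64(2.5), np.float64(1.618), np.int64(25)), ('rear-', np.float64(1.56), np.float64(1.416), np.int64(24))]
rib [0.49645128 0.39462726 0.026     ] bar [0.53163722 0.10278722 0.08      ]
```

Calibrated edges put the bay centre at about (0.532, 0.1026) with yaw 0.047, so the frame shift is about (-4.0, -1.5) mm. The bar gives the same. I'll go over the press to the bay, gripper closed with the closing axis across it.

```bash
cat >> h.py <<'E'
def down(phi): return np.pi*np.array([np.cos(phi/2),np.sin(phi/2),0])
E
python3 - <<'E'
from h import *
for p in((.25,-.40,.69),(.33,-.12,.69),(.36,.08,.62)):print(go(p,down(.047)))
E
```

```text
[ 7.2580e-01 -7.5670e-01 -1.4282e+00 -3.0000e-04  0.0000e+00  6.3300e-02]
[ 1.4544e+00 -2.0174e+00 -1.4270e+00 -3.0000e-04  0.0000e+00  6.3300e-02]
[ 1.8431e+00 -2.9505e+00 -1.0761e+00 -3.0000e-04  0.0000e+00  6.3300e-02]
```

Request:
arm_command(
  increments=[
    [0.12, -0.12, -0.25, 0, 0, 0.02],
    [0.24, -0.24, -0.5, 0, 0, 0.04],
    [0.36, -0.36, -0.75, 0, 0, 0.063],
    [0.5, -0.5, -1.0, 0, 0, 0.063],
    [0.5, -0.5, -1.0, 0, 0, 0.063],
  ],
  fingers=1,
  force=30,
)

```text
t: 0.88
tool_pos: [0.2197, -0.4586, 0.6108]
orientation: [3.132, 0.079, 0.005]
force: [0.5, -1.8, -0.1]
opening: 0.0476
gripper_force: 0.0
```

Run:
```python
from h import *
for p in((.25,-.40,.69),(.33,-.12,.69),(.36,.08,.62)):print(go(p,down(.047)))
print(read_state()["q"])
```

```text
[ 0.1675 -0.2813 -0.3983  0.0029 -0.001   0.0011]
[ 6.3760e-01 -1.6593e+00 -4.0940e-01  2.9000e-03 -1.0000e-03  1.1000e-03]
[ 8.3670e-01 -2.6536e+00 -6.7800e-02  2.9000e-03 -1.0000e-03  1.1000e-03]
[-1.22508696e+00 -1.09452913e-01  1.35749045e+00  4.48524570e-04
  1.88385013e+00  2.95386367e-01]
```

Request:
arm_command(
  increments=[
    [0.1, -0.15, -0.22, 0, 0, 0],
    [0.17, -0.3, -0.4, 0, 0, 0],
    [0.27, -0.55, -0.4, 0, 0, 0],
    [0.35, -0.8, -0.4, 0, 0, 0],
    [0.43, -1.0, -0.4, 0, 0, 0],
  ],
)

```text
t: 1.5
tool_pos: [0.2952, -0.2557, 0.6838]
orientation: [-3.14, -0.075, 0.001]
force: [-0.3, 0.2, -0.9]
opening: 0.0013
gripper_force: 0.0
```

Run:
```python
from h import *
for p in((.33,-.12,.69),(.36,.08,.62),(.46,.1,.5)):print(go(p,down(.047)))
print(read_state()["q"])
```

```text
[ 2.059e-01 -6.693e-01 -3.050e-02 -2.000e-04  2.000e-04  2.000e-04]
[ 4.0350e-01 -1.6608e+00  3.2010e-01 -2.0000e-04  2.0000e-04  2.0000e-04]
[ 9.0800e-01 -1.7365e+00  9.1990e-01 -2.0000e-04  2.0000e-04  2.0000e-04]
[-8.45169682e-01 -3.54115141e-01  1.42561035e+00 -5.39041532e-06
  2.07097977e+00  6.78014959e-01]
```

Request:
arm_command(
  increments=[
    [0.07, -0.22, 0, 0, 0, 0],
    [0.14, -0.45, 0, 0, 0, 0],
    [0.2, -0.67, 0, 0, 0, 0],
    [0.25, -0.9, 0, 0, 0, 0],
    [0.3, -1.0, 0, 0, 0, 0],
  ],
)

```text
t: 2.12
tool_pos: [0.3456, -0.0526, 0.6841]
orientation: [-3.14, -0.078, 0.001]
force: [0.6, -0.3, 0.1]
opening: 0.0005
gripper_force: 0.0
```

Request:
arm_command(
  increments=[
    [0.03, -0.25, 0.05, 0, 0, 0],
    [0.1, -0.5, 0.15, 0, 0, 0],
    [0.2, -0.7, 0.35, 0, 0, 0],
    [0.4, -0.75, 0.6, 0, 0, 0],
    [0.55, -0.75, 0.85, 0, 0, 0],
  ],
)

```text
t: 2.75
tool_pos: [0.449, 0.1019, 0.5122]
orientation: [3.141, 0.079, -0.0]
force: [0.3, -0.6, 0.4]
opening: 0.0004
gripper_force: 0.0
```

Run:
```python
from h import *
for p in((.532,.1025,.35),(.532,.1025,.29)):print(go(p,down(.047)))
print(read_state()["q"])
```

```text
[4.149e-01 1.780e-02 8.108e-01 0.000e+00 1.000e-04 1.000e-03]
[4.1500e-01 1.7800e-02 1.1108e+00 0.0000e+00 1.0000e-04 1.0000e-03]
[ 1.11848908e-01 -2.69858473e-01  1.67642857e+00 -8.66235194e-05
  1.73531926e+00  1.63263088e+00]
```

Request:
arm_command(
  increments=[
    [0.15, 0.005, 0.25, 0, 0, 0],
    [0.3, 0.01, 0.5, 0, 0, 0],
    [0.415, 0.018, 0.75, 0, 0, 0],
    [0.415, 0.018, 1.0, 0, 0, 0],
    [0.415, 0.018, 1.0, 0, 0, 0],
  ],
)

```text
t: 3.38
tool_pos: [0.5289, 0.1007, 0.3086]
orientation: [3.14, 0.074, -0.018]
force: [-0.6, -0.3, 0.8]
opening: 0.0007
gripper_force: 0.0
```

Run:
```python
from h import *
print(go((.532,.1025,.28),down(.047)),read_state()["force"])
for n in("top","side"):
    c=read_camera(n);cv2.imwrite(f"pics/{n}1.png",c["image"][:,:,::-1])
a=cv2.imread("pics/top1.png")[150:230,240:330];b=cv2.imread("pics/side1.png")[100:230,220:350]
cv2.imwrite("pics/c1.png",np.hstack([cv2.resize(a,(390,350),interpolation=2),cv2.resize(b,(400,350),interpolation=2)]))
```

```text
[ 1.78e-02 -8.40e-03  1.43e-01  2.00e-04  3.70e-03  1.00e-04] [-0.61496196 -0.27782074  0.7958287 ]
```

View pics/c1.png

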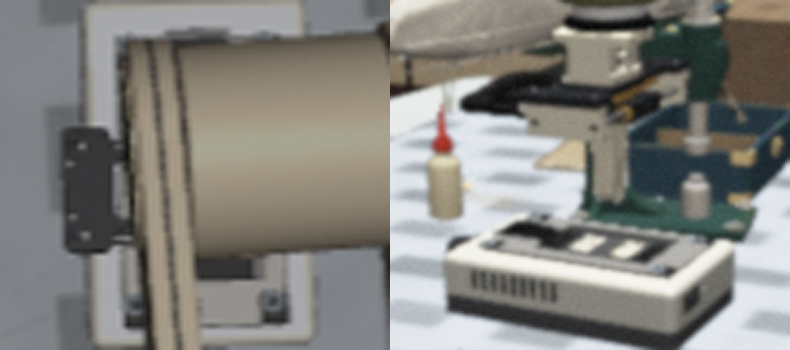

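The picture shows the closed gripper above the filter bay and clear of the press. Lowering to just above the filter.

Request:
arm_command(
  increments=[
    [0, 0, 0.06, 0, 0, 0],
    [0, 0, 0.12, 0, 0, 0],
    [0, 0, 0.18, 0, 0, 0],
    [0, 0, 0.18, 0, 0, 0],
    [0, 0, 0.18, 0, 0, 0],
  ],
)

```text
t: 4.1
tool_pos: [0.5312, 0.1014, 0.2788]
orientation: [3.141, 0.075, -0.0]
force: [-0.8, -0.5, 0.3]
opening: 0.0004
gripper_force: 0.0
```

Request:
arm_command(
  increments=[
    [0, 0, 0.005, 0, 0, 0],
    [0, 0, 0.01, 0, 0, 0],
    [0, 0, 0.015, 0, 0, 0],
    [0, 0, 0.02, 0, 0, 0],
    [0, 0, 0.02, 0, 0, 0],
  ],
)

```text
t: 4.72
tool_pos: [0.5311, 0.1014, 0.2746]
orientation: [3.141, 0.075, -0.0]
force: [-0.5, -1.0, -0.2]
opening: -0.0002
gripper_force: 0.0
```

Request:
arm_command(
  increments=[
    [0, 0, 0.005, 0, 0, 0],
    [0, 0, 0.01, 0, 0, 0],
    [0, 0, 0.015, 0, 0, 0],
    [0, 0, 0.02, 0, 0, 0],
    [0, 0, 0.02, 0, 0, 0],
  ],
)

```text
t: 5.35
tool_pos: [0.5311, 0.1014, 0.2706]
orientation: [3.141, 0.075, -0.0]
force: [0.4, 1.0, -0.2]
opening: 0.0003
gripper_force: 0.0
```

Request:
arm_command(
  increments=[
    [0, 0, 0.005, 0, 0, 0],
    [0, 0, 0.01, 0, 0, 0],
    [0, 0, 0.015, 0, 0, 0],
    [0, 0, 0.02, 0, 0, 0],
    [0, 0, 0.02, 0, 0, 0],
  ],
)

```text
t: 5.98
tool_pos: [0.5311, 0.1014, 0.2666]
orientation: [3.141, 0.075, -0.0]
force: [-0.2, 0.7, 0.6]
opening: 0.0006
gripper_force: 0.0
```

Request:
arm_command(
  increments=[
    [0, 0, 0.005, 0, 0, 0],
    [0, 0, 0.01, 0, 0, 0],
    [0, 0, 0.015, 0, 0, 0],
    [0, 0, 0.02, 0, 0, 0],
    [0, 0, 0.02, 0, 0, 0],
  ],
)

```text
t: 6.6
tool_pos: [0.5311, 0.1013, 0.2626]
orientation: [3.141, 0.075, -0.0]
force: [-0.6, -0.1, -0.7]
opening: 0.0006
gripper_force: 0.0
```

Request:
arm_command(
  increments=[
    [0, 0, 0.005, 0, 0, 0],
    [0, 0, 0.01, 0, 0, 0],
    [0, 0, 0.015, 0, 0, 0],
    [0, 0, 0.015, 0, 0, 0],
    [0, 0, 0.015, 0, 0, 0],
  ],
)

```text
t: 7.22
tool_pos: [0.5312, 0.1014, 0.2601]
orientation: [-3.141, -0.075, -0.0]
force: [-3.1, -0.7, 5.0]
opening: 0.0008
gripper_force: 2.6
```

Request:
arm_command(
  increments=[
    [0, 0, 0.003, 0, 0, 0],
    [0, 0, 0.006, 0, 0, 0],
    [0, 0, 0.009, 0, 0, 0],
    [0, 0, 0.01, 0, 0, 0],
    [0, 0, 0.01, 0, 0, 0],
  ],
)

```text
t: 7.85
tool_pos: [0.5312, 0.1014, 0.2581]
orientation: [-3.141, -0.075, -0.0]
force: [-2.5, -0.2, 4.6]
opening: 0.0002
gripper_force: 2.6
```

Request:
arm_command(
  increments=[
    [0, 0, 0.004, 0, 0, 0],
    [0, 0, 0.008, 0, 0, 0],
    [0, 0, 0.01, 0, 0, 0],
    [0, 0, 0.01, 0, 0, 0],
    [0, 0, 0.01, 0, 0, 0],
  ],
)

```text
t: 8.48
tool_pos: [0.5312, 0.1014, 0.256]
orientation: [-3.141, -0.075, -0.0]
force: [-2.1, -1.2, 6.7]
opening: 0.0003
gripper_force: 2.6
```

Request:
arm_command(
  increments=[
    [0, 0, 0.003, 0, 0, 0],
    [0, 0, 0.006, 0, 0, 0],
    [0, 0, 0.0075, 0, 0, 0],
    [0, 0, 0.0075, 0, 0, 0],
    [0, 0, 0.0075, 0, 0, 0],
  ],
)

```text
t: 9.1
tool_pos: [0.5313, 0.1014, 0.2556]
orientation: [3.141, 0.075, 0.001]
force: [-6.4, -0.7, 14.7]
opening: 0.0005
gripper_force: 7.2
```

Request:
arm_command(
  increments=[
    [0, 0, 0.001, 0, 0, 0],
    [0, 0, 0.002, 0, 0, 0],
    [0, 0, 0.0025, 0, 0, 0],
    [0, 0, 0.0025, 0, 0, 0],
    [0, 0, 0.0025, 0, 0, 0],
  ],
)

```text
t: 9.72
tool_pos: [0.5313, 0.1014, 0.2556]
orientation: [3.141, 0.075, 0.001]
force: [-8.6, -1.4, 18.3]
opening: 0.0004
gripper_force: 9.1
```

Run:
```python
from h import *
s=read_state();print(s["tool_pos"],s["force"],s["wrist_torque"])
print(go((.44,.32,.30),down(1.57-.025)))
```

```text
[0.53134232 0.10140926 0.25559378] [-8.61998206 -1.42242022 18.27623531] [-0.1693716   1.69271882  0.00981315]
[-4.0360e-01 -1.1136e+00 -2.2230e-01  2.0000e-04 -1.0000e-04 -4.7650e-01]
```

The filter is home: the force rises to 18 N with no further motion, tip z = 69.6 mm, so the frame's dz is about -1.4 mm. Now I'll lift and go to the cover.

Request:
arm_command(
  increments=[
    [0, 0, -0.15, 0, 0, 0],
    [0, 0, -0.4, 0, 0, -0.05],
    [-0.05, -0.25, -0.5, 0, 0, -0.1],
    [-0.1, -0.55, -0.5, 0, 0, -0.16],
    [-0.15, -0.85, -0.5, 0, 0, -0.22],
  ],
  fingers=0.14,
)

```text
t: 10.35
tool_pos: [0.4927, 0.2712, 0.3541]
orientation: [-2.928, -1.139, -0.002]
force: [1.8, 0.1, -0.5]
opening: 0.0394
gripper_force: 0.0
```

Run:
```python
from h import *
print(go((.497,.3975,.29),down(1.57-.025)),read_state()["tool_pos"])
```

```text
[ 4.423e-01 -4.512e-01  3.210e-01  3.000e-04 -4.000e-04 -2.556e-01] [0.49270781 0.27117212 0.35411472]
```

Request:
arm_command(
  increments=[
    [0.1, -0.1, 0, 0, 0, -0.055],
    [0.2, -0.2, 0.05, 0, 0, -0.11],
    [0.33, -0.34, 0.15, 0, 0, -0.165],
    [0.442, -0.451, 0.25, 0, 0, -0.22],
    [0.442, -0.451, 0.321, 0, 0, -0.255],
  ],
)

```text
t: 10.98
tool_pos: [0.4972, 0.3979, 0.2877]
orientation: [-2.249, -2.192, 0.001]
force: [0.7, -0.4, -0.7]
opening: 0.04
gripper_force: 0.0
```

Run:
```python
from h import *
print(go((.497,.3975,.222),down(1.57-.025)),read_state()["tool_pos"])
c=read_camera("side");cv2.imwrite("pics/s2.png",cv2.resize(c["image"][170:300,150:300,::-1],(690,598),interpolation=2))
```

```text
[-1.800e-03 -3.000e-04  3.284e-01 -4.000e-04  1.000e-04  0.000e+00] [0.49715283 0.39787667 0.28768044]
```

View pics/s2.png

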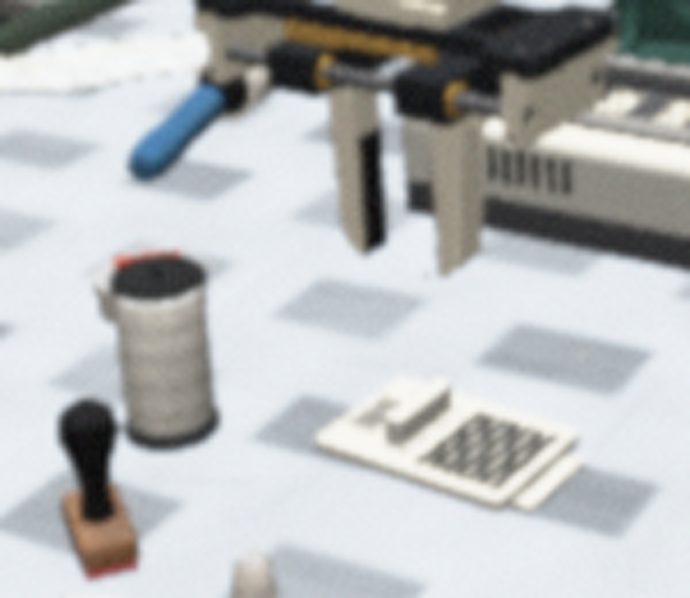

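The picture shows the fingers straddling the rib (crop 420,410) at the right spot. Next I descend and grip.

Request:
arm_command(
  increments=[
    [0, 0, 0.15, 0, 0, 0],
    [0, 0, 0.3, 0, 0, 0],
    [0, 0, 0.38, 0, 0, 0],
    [0, 0, 0.42, 0, 0, 0],
    [0, 0, 0.435, 0, 0, 0],
  ],
)

```text
t: 11.65
tool_pos: [0.4982, 0.396, 0.2029]
orientation: [2.258, 2.184, 0.001]
force: [0.7, 0.6, 1.0]
opening: 0.0404
gripper_force: 0.0
```

Request:
arm_command(
  increments=[
    [0, 0, 0, 0, 0, 0],
    [0, 0, 0, 0, 0, 0],
    [0, 0, 0, 0, 0, 0],
    [0, 0, 0, 0, 0, 0],
    [0, 0, 0, 0, 0, 0],
  ],
  fingers=1,
  force=28,
)

```text
t: 12.28
tool_pos: [0.4981, 0.3961, 0.2031]
orientation: [2.257, 2.185, 0.001]
force: [-0.5, -0.2, 3.7]
opening: 0.0095
gripper_force: 28.0
```

Request:
arm_command(
  increments=[
    [0, 0, 0, 0, 0, 0],
    [0, 0, 0.008, 0, 0, 0],
    [0, 0, 0.016, 0, 0, 0],
    [0, 0, 0.023, 0, 0, 0],
    [0, 0, 0.023, 0, 0, 0],
  ],
  fingers=0.6,
)

```text
t: 12.9
tool_pos: [0.4978, 0.3959, 0.1976]
orientation: [-2.257, -2.185, 0.001]
force: [0.4, 0.3, -0.9]
opening: 0.0182
gripper_force: 0.0
```

Request:
arm_command(
  increments=[
    [0, 0, 0, 0, 0, 0],
    [0, 0, 0, 0, 0, 0],
    [0, 0, 0, 0, 0, 0],
    [0, 0, 0, 0, 0, 0],
    [0, 0, 0, 0, 0, 0],
  ],
  fingers=1,
  force=29,
)

```text
t: 13.52
tool_pos: [0.4979, 0.3959, 0.198]
orientation: [2.257, 2.185, 0.0]
force: [0.1, -0.0, 0.0]
opening: 0.0098
gripper_force: 29.0
```

```bash
cat >> h.py <<'E'
# bay frame: yaw, bay middle in world (x,y), frame dz
YAW=.048; BAY=np.array([.5318,.1025]); DZ=-.0014
def cover_tcp(ox,oz,th,oy=0,gx=.016,gz=None):
    "TCP world pose for cover whose origin is at (ox,oz) in ext mm coords (x rel. to bay shift), tilt th front down"
    Mz=R.from_euler('z',YAW);C=Mz*R.from_euler('y',-th)   # cover->world
    o=Mz.apply([ox/1e3+.012,oy/1e3,0])+[*BAY,oz/1e3+DZ]
    t=C*R.from_rotvec(down(np.pi/2))
    return o+C.apply([gx,0,gz]),t.as_rotvec()
def lipbased(x,z,th):
    "cover origin so the lip upper front edge sits at ext (x,z)"
    return x+63*np.cos(th)+4*np.sin(th), z+63*np.sin(th)-4*np.cos(th)
E
python3 - <<'E'
from h import *
s=read_state();print(s["tool_pos"],s["orientation"],s["force"],s["opening"])
C=R.from_euler('y',-.3).apply([1,0,0]);print("front-down check (z>0):",C)
for th in(.3,.35):
    o=lipbased(-65,72,th);p,rv=cover_tcp(*o,th,gz=s["tool_pos"][2]);print(th,o,p,rv,go(p,rv))
print(go((.46,.3,.33)))
E
```

```text
[0.49791441 0.39593679 0.19798916] [2.25744489e+00 2.18480991e+00 1.85324474e-04] [ 0.08428848 -0.01045997  0.03083111] 0.009781921575732697
front-down check (z>0): [0.95533649 0.         0.29552021]
0.3 (np.float64(-3.6317203584414655), np.float64(86.79642706316196)) [0.49698401 0.10082755 0.27927102] [2.01296047 2.11197801 0.31919426] [-1.4749  0.0436 -0.4065 -0.0954  0.0038 -0.0255]
0.35 (np.float64(-4.4479278607933255), np.float64(89.84507101830391)) [0.48654417 0.10032605 0.27991705] [1.98514395 2.08279319 0.36825578] [-1.4791 -0.0085 -0.4097 -0.1113  0.0045 -0.0254]
[-0.4856 -0.1737 -0.6601  0.      0.      0.    ]
```

Request:
arm_command(
  increments=[
    [0, 0, -0.15, 0, 0, 0],
    [0, 0, -0.4, 0, 0, 0],
    [-0.1, 0, -0.65, -0.03, 0, 0],
    [-0.35, 0, -0.75, -0.06, 0, 0],
    [-0.65, 0, -0.75, -0.09, 0, 0],
  ],
)

```text
t: 14.15
tool_pos: [0.4942, 0.2657, 0.3513]
orientation: [2.096, 2.032, 0.3]
force: [1.1, -0.1, -0.7]
opening: 0.0099
gripper_force: 29.0
```

```bash
sed -i 's/C.apply(\[gx,0,gz\])/C.apply([gx,-.0017,.198])/' h.py
python3 - <<'E'
from h import *
for z in(113.5,83.5):
    th=.35;o=lipbased(-61.5,z,th);p,rv=cover_tcp(*o,th);print(p,go(p,rv))
s=read_state();print(s["tool_pos"],s["force"],s["opening"])
E
```

```text
[0.490118   0.09879577 0.32142723] [-0.8349 -0.0369  0.1428 -0.0188  0.0073 -0.024 ]
[0.490118   0.09879577 0.29142723] [-0.8352 -0.0799  0.2865 -0.0188  0.0073 -0.024 ]
[0.49416626 0.26566178 0.35125434] [ 1.07626528 -0.14135382 -0.73348458] 0.009937243955053429
```

Request:
arm_command(
  increments=[
    [-0.25, -0.01, 0.03, -0.01, 0, -0.01],
    [-0.5, -0.02, 0.06, -0.019, 0.007, -0.024],
    [-0.7, -0.03, 0.1, -0.019, 0.007, -0.024],
    [-0.835, -0.037, 0.143, -0.019, 0.007, -0.024],
    [-0.835, -0.037, 0.143, -0.019, 0.007, -0.024],
  ],
)

```text
t: 14.78
tool_pos: [0.4886, 0.0975, 0.3176]
orientation: [1.994, 2.082, 0.356]
force: [-0.4, -0.0, -1.4]
opening: 0.0097
gripper_force: 29.0
```

Run:
```python
from h import *
for z in(113.5,83.5):
    th=.35;o=lipbased(-61.5,z,th);p,rv=cover_tcp(*o,th);print(p,go(p,rv))
s=read_state();print(s["tool_pos"],s["force"],s["opening"],s["q"])
c=read_camera("side");cv2.imwrite("pics/s3.png",cv2.resize(c["image"][140:240,210:345,::-1],(800,593),interpolation=2))
```

```text
[0.490118   0.09879577 0.32142723] [ 0.0063  0.0138 -0.0155 -0.0029  0.0013 -0.0013]
[0.490118   0.09879577 0.29142723] [ 0.0067 -0.0363  0.1259 -0.0029  0.0013 -0.0013]
[0.48860677 0.09745991 0.31758456] [-0.35739258 -0.02596678 -1.39021511] 0.009735581846790447 [ 0.10250957 -0.2627996   2.04546437 -0.02609046  1.01891301  0.06909997]
```

View pics/s3.png

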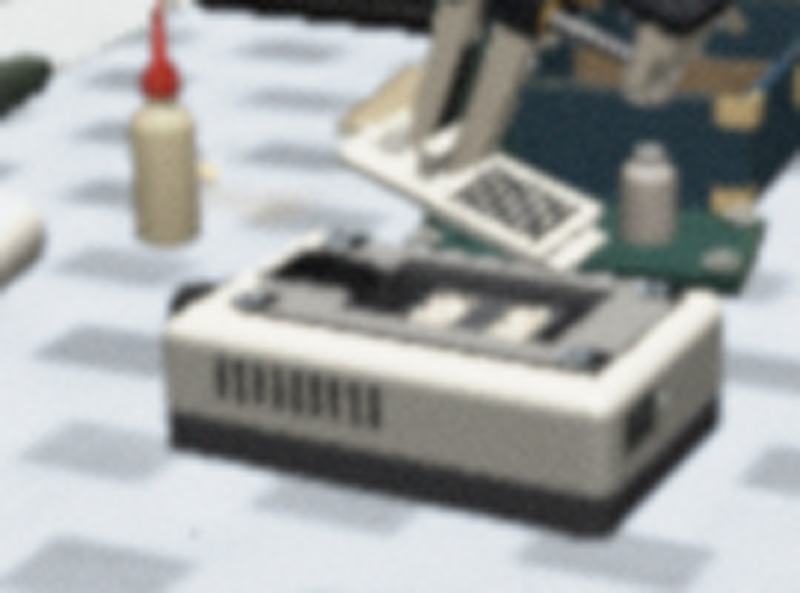

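The picture shows the cover held level across and front-down above the bay, lip corners at crop (550,267) and (605,240). I'll check that against projection.

```bash
cat >> h.py <<'E'
def proj(c,P):
    q=np.linalg.inv(c["T"])@np.r_[P,1];return np.array([c["fx"]*q[0]/q[2]+c["cx"],c["fy"]*q[1]/q[2]+c["cy"]])
def cov():
    "cover pose in bay frame from TCP: lip edge (x,z), y, tilt"
    s=read_state();t=R.from_rotvec(s["orientation"]);C=t*R.from_rotvec(down(np.pi/2)).inv()
    o=s["tool_pos"]-C.apply([.016,-.0017,.198]);Mz=R.from_euler('z',YAW)
    f=lambda P:Mz.inv().apply(o+C.apply(P)-[*BAY,DZ])*1e3-[12,0,0]
    return f,(lambda P:o+C.apply(P)),(Mz.inv()*C).as_rotvec()
E
python3 - <<'E'
from h import *
np.set_printoptions(precision=2,suppress=True)
f,w,r=cov();print("lip",f([-.063,0,.004]),"rot",r)
c=read_camera("side");k=lambda p:(p-[210,140])*5.926
print([k(proj(c,w([-.063,y,.004]))) for y in(.024,-.024)],[k(proj(c,w([-.054,y,.010]))) for y in(.036,-.036)])
Mz=R.from_euler('z',YAW)
for P in((-67.5,38),(-67.5,-38),(44,38),(44,-38)):print(P,k(proj(c,Mz.apply([P[0]/1e3+.012,P[1]/1e3,0])+[*BAY,.08+DZ])))
for P in((54,.036),(54,-.036)):print("rear",k(proj(c,w([P[0]/1e3,P[1],.01]))))
print(read_state()["tool_pos"])
for z in(113.5,83.5,73.5):
    th=.35;o=lipbased(-61.5,z,th);p,rv=cover_tcp(*o,th);print(p,go(p,rv))
E
```

```text
lip [-64.48  -0.66 110.32] rot [-0.   -0.34 -0.  ]
[array([557.85, 263.34]), array([600.4 , 230.64])] [array([533.5, 251.3]), array([598.04, 203.27])]
(-67.5, 38) [550.18 338.53]
(-67.5, -38) [616.14 283.89]
(44, 38) [330.41 299.9 ]
(44, -38) [404.71 249.55]
rear [330.14 144.02]
rear [402.78 102.62]
[0.49 0.1  0.32]
[0.49 0.1  0.32] [-0.    0.01 -0.01 -0.    0.   -0.  ]
[0.49 0.1  0.29] [-0.   -0.04  0.13 -0.    0.   -0.  ]
[0.49 0.1  0.28] [-0.   -0.06  0.18 -0.    0.   -0.  ]
```

Run:
```python
from h import *
for z in(83.5,73.5):
    th=.35;o=lipbased(-61.5,z,th);p,rv=cover_tcp(*o,th);print(p,go(p,rv))
```

```text
[0.490118   0.09879577 0.29142723] [-0.0018 -0.0407  0.1297 -0.0024  0.0009 -0.0008]
[0.490118   0.09879577 0.28142723] [-0.0017 -0.0575  0.1768 -0.0024  0.0009 -0.0008]
```

Request:
arm_command(
  increments=[
    [0, 0, 0.04, -0.002, 0, 0],
    [0, -0.015, 0.08, -0.002, 0, 0],
    [-0.002, -0.041, 0.13, -0.002, 0.001, 0],
    [-0.002, -0.049, 0.153, -0.002, 0.001, 0],
    [-0.002, -0.055, 0.17, -0.002, 0.001, 0],
  ],
)

```text
t: 15.5
tool_pos: [0.49, 0.0987, 0.2821]
orientation: [1.988, 2.083, 0.367]
force: [0.2, 0.5, -0.8]
opening: 0.0099
gripper_force: 29.0
```

Run:
```python
from h import *
np.set_printoptions(precision=4,suppress=True)
f,w,r=cov();s=read_state();print("lip",f([-.063,0,.004]),"rot",r,s["force"],s["wrist_torque"])
for x in(-61.5,-67,-72,-75):
    th=.35;o=lipbased(x,73.5,th);p,rv=cover_tcp(*o,th);print(x,go(p,rv))
```

```text
lip [-62.0407   0.0401  74.1983] rot [ 0.0005 -0.3481 -0.0011] [ 0.2182  0.4897 -0.7571] [-0.0847  0.0742  0.0019]
-61.5 [ 0.0006 -0.0005  0.0034 -0.0006 -0.0001 -0.0004]
-67 [ 0.0005 -0.0264 -0.0059 -0.0006 -0.0001 -0.0004]
-72 [ 0.0005 -0.0499 -0.0145 -0.0006 -0.0001 -0.0004]
-75 [ 0.0005 -0.064  -0.0196 -0.0006 -0.0001 -0.0004]
```

Request:
arm_command(
  increments=[
    [0, -0.009, 0.002, 0, 0, 0],
    [0, -0.018, -0.002, 0, 0, 0],
    [0, -0.026, -0.005, 0, 0, 0],
    [0, -0.035, -0.008, 0, 0, 0],
    [0, -0.042, -0.011, 0, 0, 0],
  ],
)

```text
t: 16.12
tool_pos: [0.4814, 0.0982, 0.282]
orientation: [1.987, 2.082, 0.368]
force: [0.6, -0.2, 0.3]
opening: 0.0096
gripper_force: 29.0
```

Request:
arm_command(
  increments=[
    [0, -0.005, -0.002, 0, 0, 0],
    [0, -0.01, -0.0035, 0, 0, 0],
    [0, -0.015, -0.005, 0, 0, 0],
    [0, -0.015, -0.005, 0, 0, 0],
    [0, -0.015, -0.005, 0, 0, 0],
  ],
)

```text
t: 16.75
tool_pos: [0.4783, 0.0981, 0.2817]
orientation: [1.987, 2.083, 0.367]
force: [0.5, 0.7, -1.8]
opening: 0.0099
gripper_force: 29.0
```

Run:
```python
from h import *
np.set_printoptions(precision=4,suppress=True)
f,w,r=cov();s=read_state();print("lip",f([-.063,0,.004]),"rot",r,s["force"],s["wrist_torque"])
```

```text
lip [-73.6268   0.0034  73.8349] rot [ 0.0005 -0.3486 -0.0012] [ 0.5157  0.6571 -1.7776] [-0.0409  0.0271  0.0126]
```

Request:
arm_command(
  increments=[
    [0, -0.003, -0.001, 0, 0, 0],
    [0, -0.005, -0.002, 0, 0, 0],
    [0, -0.0075, -0.0027, 0, 0, 0],
    [0, -0.0075, -0.0027, 0, 0, 0],
    [0, -0.0075, -0.0027, 0, 0, 0],
  ],
)

```text
t: 17.38
tool_pos: [0.4768, 0.098, 0.2819]
orientation: [1.987, 2.082, 0.368]
force: [2.0, -0.0, -3.0]
opening: 0.0097
gripper_force: 29.0
```

Request:
arm_command(
  increments=[
    [0, -0.003, -0.001, 0, 0, 0],
    [0, -0.005, -0.002, 0, 0, 0],
    [0, -0.0075, -0.0027, 0, 0, 0],
    [0, -0.0075, -0.0027, 0, 0, 0],
    [0, -0.0075, -0.0027, 0, 0, 0],
  ],
)

```text
t: 18.0
tool_pos: [0.4757, 0.0979, 0.2824]
orientation: [1.986, 2.081, 0.37]
force: [6.2, 0.5, -2.6]
opening: 0.0095
gripper_force: 29.2
```

Run:
```python
from h import *
np.set_printoptions(precision=4,suppress=True)
f,w,r=cov();s=read_state();print("lip",f([-.063,0,.004]),"rot",r,s["force"],s["wrist_torque"])
```

```text
lip [-75.8119  -0.0218  74.4931] rot [ 0.0005 -0.3508 -0.0013] [ 6.1792  0.4554 -2.561 ] [-0.0491 -1.1826  0.0018]
```

The lip is in the slot, with contact of about 6 N in x at the expected depth. Now I'll plan the pivot about the roof edge.

```bash
cat >> h.py <<'E'
def piv(th,xc,zc,X=-68.0):
    c,s=np.cos(th),np.sin(th);return cover_tcp(X-(xc*c-zc*s),76-(xc*s+zc*c),th)
E
python3 - <<'E'
from h import *
np.set_printoptions(precision=4,suppress=True)
for th,xc,zc in((.35,-56.2,4.9),(.3,-56,5),(.25,-55.9,5.1),(.2,-55.8,5.3),(.16,-55.7,5.5),(.12,-55.6,5.6)):print(th,go(*piv(th,xc,zc)).tolist())
E
```

```text
0.35 [0.0009, 0.0061, 0.0111, 0.0003, -0.0001, -0.0004]
0.3 [0.001, 0.0528, 0.0309, 0.0162, -0.0001, -0.0004]
0.25 [0.001, 0.099, 0.0529, 0.0321, -0.0001, -0.0004]
0.2 [0.0011, 0.144, 0.0777, 0.048, -0.0001, -0.0004]
0.16 [0.0011, 0.1788, 0.0993, 0.0607, -0.0001, -0.0004]
0.12 [0.0011, 0.2129, 0.1218, 0.0735, -0.0001, -0.0004]
```

Request:
arm_command(
  increments=[
    [0.001, 0.01, 0.013, 0, 0, 0],
    [0.001, 0.033, 0.023, 0.008, 0, 0],
    [0.001, 0.056, 0.033, 0.016, 0, 0],
    [0.001, 0.08, 0.044, 0.024, 0, 0],
    [0.001, 0.103, 0.055, 0.032, 0, 0],
  ],
)

```text
t: 18.62
tool_pos: [0.4985, 0.0992, 0.2782]
orientation: [2.044, 2.142, 0.265]
force: [0.4, -0.3, -0.7]
opening: 0.0097
gripper_force: 29.0
```

Run:
```python
from h import *
np.set_printoptions(precision=4,suppress=True)
f,w,r=cov();s=read_state();print("lip",f([-.063,0,.004]),"rot",r,s["force"],s["wrist_torque"],s["opening"])
for th,xc,zc in((.25,-55.9,5.1),(.2,-55.8,5.3),(.16,-55.7,5.5),(.12,-55.6,5.6)):print(th,go(*piv(th,xc,zc)).tolist())
```

```text
lip [-74.8226   0.2282  72.2475] rot [ 0.0006 -0.2456 -0.0012] [ 0.3848 -0.2566 -0.6551] [-0.0742 -0.0063 -0.029 ] 0.009698878173353784
0.25 [-0.0002, -0.002, -0.006, -0.0014, -0.0001, -0.0004]
0.2 [-0.0002, 0.0453, 0.014, 0.0145, -0.0001, -0.0004]
0.16 [-0.0001, 0.0822, 0.0318, 0.0273, -0.0002, -0.0004]
0.12 [-0.0001, 0.1184, 0.0505, 0.04, -0.0002, -0.0004]
```

No load on the cover, so I continue the pivot.

Request:
arm_command(
  increments=[
    [0, 0.022, 0.004, 0.0065, 0, 0],
    [0, 0.045, 0.014, 0.0145, 0, 0],
    [0, 0.07, 0.026, 0.023, 0, 0],
    [0, 0.095, 0.038, 0.032, 0, 0],
    [0, 0.118, 0.05, 0.04, 0, 0],
  ],
)

```text
t: 19.25
tool_pos: [0.5239, 0.1004, 0.2745]
orientation: [2.11, 2.211, 0.134]
force: [-0.4, 0.8, -1.2]
opening: 0.0096
gripper_force: 29.0
```

Run:
```python
from h import *
np.set_printoptions(precision=4,suppress=True)
f,w,r=cov();s=read_state();print("lip",f([-.063,0,.004]),"tongue bottom",f([.0605,0,0]),"rot",r,s["force"],s["wrist_torque"],s["opening"])
for th,xc,zc in((.12,-55.6,5.6),(.1,-55.5,5.7),(.08,-55.5,5.8)):print(th,go(*piv(th,xc,zc)).tolist())
c=read_camera("side");cv2.imwrite("pics/s4.png",cv2.resize(c["image"][140:240,210:345,::-1],(800,593),interpolation=2))
```

```text
lip [-75.0184   0.1887  73.7978] tongue bottom [48.0648  0.0443 84.6956] rot [ 0.0006 -0.1207 -0.0012] [-0.3527  0.8022 -1.246 ] [-0.0462 -0.0036 -0.004 ] 0.009563884454646832
0.12 [0.0001, -0.0002, 0.0015, 0.0002, -0.0002, -0.0004]
0.1 [0.0001, 0.0185, 0.0094, 0.0066, -0.0002, -0.0004]
0.08 [0.0001, 0.0375, 0.0176, 0.013, -0.0002, -0.0004]
```

View pics/s4.png

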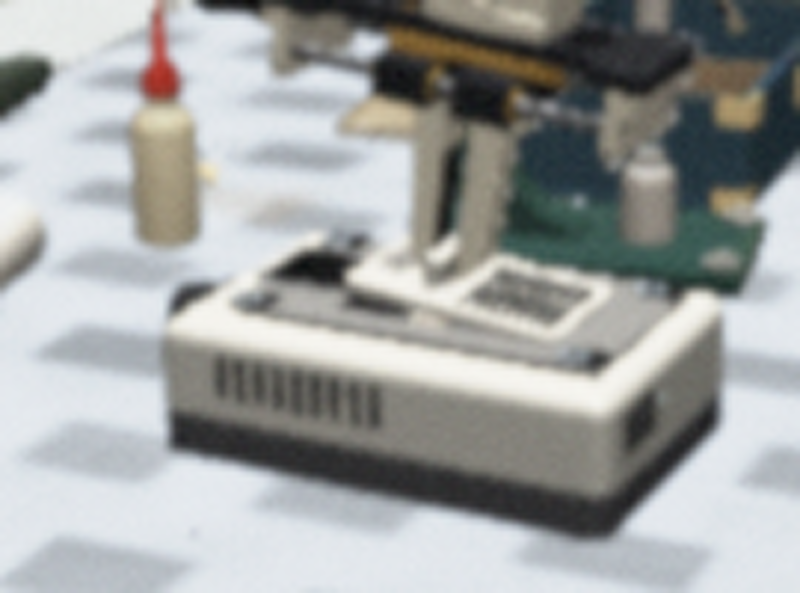

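The picture shows the lip under the roof (front edge at crop (555,335)) and the rear still raised at (350,280). Lowering to θ ≈ 0.08 onto the latch nose.

Request:
arm_command(
  increments=[
    [0, 0.009, 0.005, 0.003, 0, 0],
    [0, 0.018, 0.01, 0.0066, 0, 0],
    [0, 0.028, 0.014, 0.01, 0, 0],
    [0, 0.0375, 0.018, 0.013, 0, 0],
    [0, 0.0375, 0.018, 0.013, 0, 0],
  ],
)

```text
t: 19.92
tool_pos: [0.5315, 0.1008, 0.272]
orientation: [2.129, 2.232, 0.092]
force: [-1.0, -0.3, 0.4]
opening: 0.0094
gripper_force: 29.0
```

Run:
```python
from h import *
np.set_printoptions(precision=4,suppress=True)
f,w,r=cov();s=read_state();print("lip",f([-.063,0,.004]),"tongue bottom",f([.0605,0,0]),"rot",r,s["force"],s["wrist_torque"],s["opening"])
for th,xc,zc in((.08,-55.5,5.8),):print(th,go(*piv(th,xc,zc)).tolist())
print("up",go(s["tool_pos"]+[0,0,.06]))
print("press above",w([.041,0,.01])+[0,0,.186])
```

```text
lip [-75.3506   0.2213  73.5859] tongue bottom [48.0662  0.0793 79.6293] rot [ 0.0007 -0.0813 -0.0011] [-0.9791 -0.3205  0.4338] [-0.0627  0.0808 -0.0266] 0.009393065770305941
0.08 [-0.0, 0.0014, 0.0004, 0.0004, -0.0002, -0.0004]
up [ 0.0002  0.0244 -0.299   0.      0.      0.    ]
press above [0.5716 0.1045 0.2726]
```

Request:
arm_command(
  increments=[
    [0, 0, 0, 0, 0, 0],
    [0, 0, 0, 0, 0, 0],
    [0, 0.004, -0.05, 0, 0, 0],
    [0, 0.016, -0.2, 0, 0, 0],
    [0, 0.024, -0.3, 0, 0, 0],
  ],
  fingers=0.5,
)

```text
t: 20.55
tool_pos: [0.5316, 0.1008, 0.3344]
orientation: [2.128, 2.231, 0.094]
force: [0.8, 0.2, -0.1]
opening: 0.0233
gripper_force: 0.0
```

Run:
```python
from h import *
np.set_printoptions(precision=4,suppress=True)
s=read_state();print(s["tool_pos"],s["force"],s["opening"])
print(go((.5728,.1045,.32),down(YAW)))
```

```text
[0.5316 0.1008 0.3344] [ 0.8471  0.2347 -0.0515] 0.023331516062068892
[ 0.009   0.1999  0.0888  0.0207 -0.0211  0.4993]
```

Request:
arm_command(
  increments=[
    [0, 0.04, 0, 0.002, -0.002, 0.057],
    [0, 0.08, 0, 0.005, -0.005, 0.114],
    [0.005, 0.12, 0, 0.007, -0.007, 0.171],
    [0.009, 0.16, 0.02, 0.01, -0.01, 0.228],
    [0.009, 0.2, 0.02, 0.012, -0.012, 0.285],
  ],
  fingers=1,
)

```text
t: 21.18
tool_pos: [0.5716, 0.1045, 0.332]
orientation: [2.918, 1.091, 0.041]
force: [-0.0, 0.3, -0.6]
opening: 0.0004
gripper_force: 0.0
```

Run:
```python
from h import *
np.set_printoptions(precision=4,suppress=True)
s=read_state();print(s["tool_pos"],s["opening"])
print(go((.5728,.1045,.30),down(YAW)))
```

```text
[0.5716 0.1045 0.332 ] 0.0003565422059724327
[ 0.0019 -0.0014  0.1601  0.0085 -0.0084  0.2125]
```

Request:
arm_command(
  increments=[
    [0, 0, 0.02, 0.002, -0.002, 0.055],
    [0, 0, 0.06, 0.004, -0.004, 0.11],
    [0.002, 0, 0.1, 0.006, -0.006, 0.165],
    [0.002, -0.001, 0.14, 0.0085, -0.0085, 0.2125],
    [0.002, -0.001, 0.16, 0.0085, -0.0085, 0.2125],
  ],
)

```text
t: 21.8
tool_pos: [0.5727, 0.1043, 0.2997]
orientation: [3.14, 0.086, -0.0]
force: [-0.4, 0.4, 0.3]
opening: 0.0005
gripper_force: 0.0
```

Run:
```python
from h import *
np.set_printoptions(precision=4,suppress=True)
s=read_state();print(s["tool_pos"],s["force"])
print(go((.5728,.1045,.275),down(YAW)))
c=read_camera("side");cv2.imwrite("pics/s5.png",cv2.resize(c["image"][140:240,210:345,::-1],(800,593),interpolation=2))
```

```text
[0.5727 0.1043 0.2997] [-0.4366  0.4191  0.2746]
[ 0.0007 -0.0011  0.1233  0.0001  0.0001  0.0021]
```

View pics/s5.png

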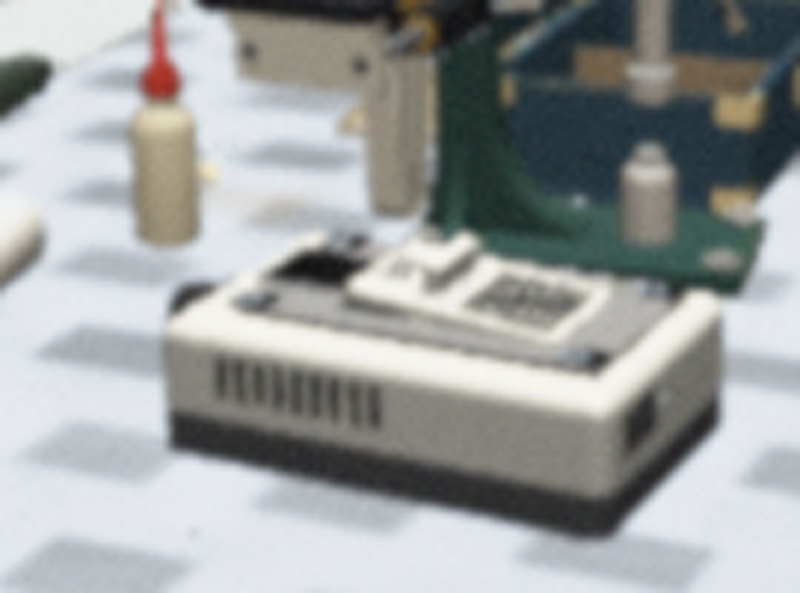

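The picture shows the cover propped on the latch with its lip still hooked, and the fingers above the pad (crop 400,270). Now pressing the pad.

Request:
arm_command(
  increments=[
    [0, 0, 0.04, 0, 0, 0],
    [0, 0, 0.08, 0, 0, 0.002],
    [0, 0, 0.11, 0, 0, 0.002],
    [0, 0, 0.12, 0, 0, 0.002],
    [0, 0, 0.125, 0, 0, 0.002],
  ],
)

```text
t: 22.48
tool_pos: [0.5726, 0.1043, 0.2743]
orientation: [3.14, 0.075, -0.001]
force: [-0.5, -0.5, 0.4]
opening: 0.0004
gripper_force: 0.0
```

Request:
arm_command(
  increments=[
    [0, 0, 0.005, 0, 0, 0],
    [0, 0, 0.01, 0, 0, 0],
    [0, 0, 0.015, 0, 0, 0],
    [0, 0, 0.015, 0, 0, 0],
    [0, 0, 0.015, 0, 0, 0],
  ],
)

```text
t: 23.1
tool_pos: [0.5729, 0.1044, 0.2724]
orientation: [3.14, 0.075, 0.001]
force: [-3.0, -0.1, 5.2]
opening: 0.0006
gripper_force: 2.8
```

Request:
arm_command(
  increments=[
    [0, 0, 0.004, 0, 0, 0],
    [0, 0, 0.008, 0, 0, 0],
    [0, 0, 0.012, 0, 0, 0],
    [0, 0, 0.0125, 0, 0, 0],
    [0, 0, 0.0125, 0, 0, 0],
  ],
)

```text
t: 23.72
tool_pos: [0.5731, 0.1044, 0.2704]
orientation: [3.14, 0.075, 0.002]
force: [-2.9, -0.5, 9.2]
opening: 0.0003
gripper_force: 4.2
```

Request:
arm_command(
  increments=[
    [0, 0, 0.004, 0, 0, 0],
    [0, 0, 0.008, 0, 0, 0],
    [0, 0, 0.0115, 0, 0, 0],
    [0, 0, 0.0115, 0, 0, 0],
    [0, 0, 0.0115, 0, 0, 0],
  ],
)

```text
t: 24.35
tool_pos: [0.5727, 0.1043, 0.2666]
orientation: [3.14, 0.075, -0.0]
force: [1.5, 0.9, 0.9]
opening: 0.0004
gripper_force: 0.7
```

Request:
arm_command(
  increments=[
    [0, 0, 0.004, 0, 0, 0],
    [0, 0, 0.007, 0, 0, 0],
    [0, 0, 0.01, 0, 0, 0],
    [0, 0, 0.01, 0, 0, 0],
    [0, 0, 0.01, 0, 0, 0],
  ],
)

```text
t: 24.98
tool_pos: [0.5724, 0.1044, 0.2647]
orientation: [3.14, 0.075, -0.002]
force: [-3.2, -0.3, 5.7]
opening: 0.0004
gripper_force: 2.6
```

Request:
arm_command(
  increments=[
    [0, 0, 0.003, 0, 0, 0],
    [0, 0, 0.005, 0, 0, 0],
    [0, 0, 0.006, 0, 0, 0],
    [0, 0, 0.006, 0, 0, 0],
    [0, 0, 0.006, 0, 0, 0],
  ],
)

```text
t: 25.6
tool_pos: [0.5725, 0.1044, 0.2645]
orientation: [3.14, 0.075, -0.001]
force: [-7.0, 0.4, 12.2]
opening: 0.0006
gripper_force: 6.4
```

Request:
arm_command(
  increments=[
    [0, 0, -0.02, 0, 0, 0],
    [0, 0, -0.1, 0, 0, 0],
    [0, 0, -0.3, 0, 0, 0],
    [-0.1, 0, -0.6, 0, 0, 0],
    [-0.4, 0, -0.9, 0, 0, 0],
  ],
)

```text
t: 26.22
tool_pos: [0.5091, 0.1013, 0.4307]
orientation: [3.141, 0.074, 0.005]
force: [-0.3, -0.2, 0.8]
opening: 0.0004
gripper_force: 0.0
```

Run:
```python
from h import *
c=read_camera("side");a=cv2.resize(c["image"][165:235,225:320,::-1],(800,589),interpolation=2);cv2.imwrite("pics/s6.png",a)
t=read_camera("top");cv2.imwrite("pics/t6.png",t["image"][:,:,::-1])
# expected closed plate corners and predicted rear for check
Mz=R.from_euler('z',YAW)
for P in((-66,36),(-66,-36),(42,36),(42,-36)):print(P,((proj(c,Mz.apply([P[0]/1e3+.012,P[1]/1e3,0])+[*BAY,.08+DZ])-[225,165])*8.42).round())
```

```text
(-66, 36) [654. 268.]
(-66, -36) [743. 194.]
(42, 36) [351. 215.]
(42, -36) [451. 147.]
```

View pics/s6.png

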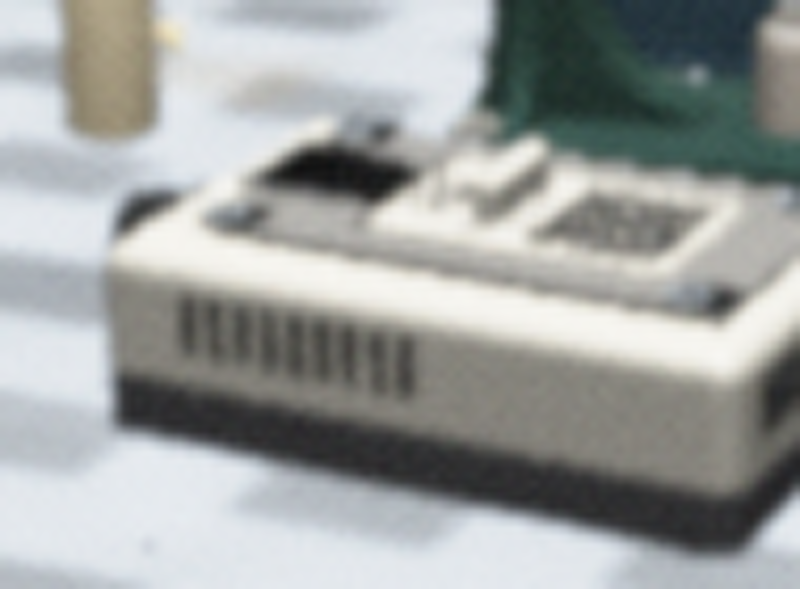

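The picture shows the cover lying flat and flush in the bay (plate corners at about (665,275) and (370,222)). The latch force dropped from 9 N to 1 N, the snap, and pressing afterwards met a firm seat at the predicted height. Handing in.

```bash
python3 -c "
from plant import *
print(read_state()['dq'].round(3)); print(close_job())"
```

```text
[-0.006  0.097  0.028 -0.005 -0.094 -0.002]
the job is handed in; nothing more can be done
None
```

The filter is fully home, the cover is hooked at the front and latched flat and flush at the rear, and the job is handed in at about 26 s; the highest pressing force I read was about 20 N, and the snap tin, thread spool and stamp were not touched.

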